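# Clear the light-box flap and hold it at its balance point

## Robot

A 6-joint arm with a two-finger parallel gripper is mounted at the origin on a cart in front of the work surface, level with it; the furniture and walls round the work are solid. World frame = base frame: x ahead of the robot, y to its left, z up, the work surface at z = 0. Lengths are in mm, angles in rad, forces in N, time in s.
With the tool pointing down it reaches from about 350 to 725 mm from the base axis. Payload 6 kg.
Tool frame: the origin (TCP) lies on the centre line of the jaws, within the pads' length; the fingertips stand 22 mm ahead of it and the grasp point (between the pads) lies 3 mm ahead of it; z points along the fingers, y is the line along which they close (so a half turn about z gives the same grasp; the last joint's range is limited). The gripper opens to 85 mm and grips with 20 to 120 N. Pads are 22 mm wide; open, the fingers measure 114 mm over their backs; the gripper's body (76 mm by 85 mm) begins 54 mm behind the grasp point. The pads swing forward as they close: fully open they stand 13 mm farther back than shut.
Start: joints at [1.515, 0.04, 0.085, 0, -1.615, -0.334], TCP at [227.975, 554.981, 253.261] pointing down, gripper open.
Joint ranges: [-2.56, 2.56], [-1.29, 2.01], [-1.08, 1.49], [-3.29, 1.98], [-2.81, -0.18], [-2.99, 2.99]. Speed limits (rad/s): [2.57, 2.57, 3.01, 3.14, 3.14, 3.14].

## Interface

Orientations are given as a unit quaternion [x, y, z, w].
In Python, from rig import readout, viewer, robot gives the robot as it stands.
- The arm moves only by the shell command python3 -m inch 'ROWS' [FORCE]. ROWS is JSON, one flat list of numbers, 5 for each row, row after row: the closure, from -1 (fully open) to 1 (shut), then the shift along the tool's x, y, z in mm, then the turn about the tool's z in degrees. In form: [grip, dx, dy, dz, yaw, grip, dx, dy, dz, yaw, ...]. A call has 1 to 12 rows; each row is the pose to reach, as a shift and turn from the pose commanded when the call began, along the tool's axes at that moment; what a row does not reach only later rows make up. A row lasts 1/10 s, in which the tool goes at most 50 mm and 8.59 degrees, less where a joint would pass 70% of its speed; a pose out of reach is approached as far as the arm can. A call with a gripper value outside its range is refused whole. The fingers move at their own pace and stop on an object; FORCE is the grip in N (left out, the last holds). Time passes only in rows, so rows that repeat a pose let the fingers close. It gives the time, the measured TCP pose, the force, the opening and the grip force at its end, in the units of the state.
- readout.observe(): the state, without advancing time (a new reading comes with each control period).
- viewer.camera(name): name is "side" or "top" or "wrist"; returns (picture, depth): 400x640x3 uint8, blue, green, red; 400x640 float32, mm along the optical axis (not along the pixel's ray), 0 where there is no reading.
- viewer.get_calibration(name): a dict with "fx", "fy", "cx", "cy" (pixels), "origin" and "attitude" of the camera in the world. Camera axes: x right, y up, looking along -z (the intrinsics and any distortion apply to the point x, -y, -z); pixel columns grow to the right and rows downward; lengths in mm; the calibration is good to about 2 mm. The wrist camera is an equidistant fisheye: a pixel r from the principal point sees the ray r / f radians off the axis. A picture is of the moment at which its call begins: read the wrist's pose just before it. get_calibration takes no time and is no camera call; for the wrist camera it gives the pose at the moment of the call.
- robot.finish_job(): hands the job in; it is judged then, once.
The state is a dict: "time_s": time; "qpos": joint angles; "joint_velocities": joint speeds; "effort": joint torques, N m; "eef_pos": TCP position; "orientation": TCP orientation; "wrist_force": force on the tool from outside, world axes, zero at the start; "moment": the same for the moment, N m; "opening": finger opening in mm; "grip_force": force on a finger pad.
Only numpy, scipy, OpenCV 4.12 (cv2) and the standard library are available. Lean on these libraries where they do the work, as an engineer would, in place of code of your own. Each camera call takes 0.05 s, during which the arm holds its last target. There are 200 camera calls.

## Task

Somebody left the spare lens standing on the flap of the inspection light box: take it off and stand it upright in the parts tray. Then swing the flap up by its side grip to its over-centre balance point, where it would fall neither shut nor open (it is not where the plate stands vertical), without letting it tip over to the far side. Finish while still holding it there, still, with the grip pinched between the fingers, so that I can fit the stay.

Things in the scene. Friction and masses are not known exactly. Their poses are not given: they have to be found in the camera images.
- light_box: Grey inspection light box, fixed to the worktop, 105 mm deep, 110 mm wide, 40 mm high, covered by an aluminium flap. Origin: on the worktop, under its middle (hinge lugs included). Its x axis points from the free front edge to the hinge at the rear (away from the robot, turned up to 0.35 rad either way), y to the left, z up.
- flap (a joint): Hinge of the flap, an aluminium plate 108 x 110 x 5 mm, about 0.35 kg. 0 = lying shut on the box; grows as the free front edge swings up and back; 2.2 = fallen open. The axis runs along the box's y, 18 mm below the plate's middle plane, so it balances before the plate is vertical: at 1.31 rad. No spring, hardly any friction: below that it falls shut, above it falls open. Lifting takes about 2 N.
- flap_hinge (a point): Middle of the hinge axis: 50 mm behind the box's origin along its x, 28 mm above the worktop. It stays put as the flap swings.
- flap_grip (a point): Middle of the side grip: a round steel bar, 12 mm thick, parallel to the hinge, that sticks out 60 mm to the left (+y) of the flap's front edge and ends in a black 16 mm cap. With the flap shut this point lies 108 mm in front of the hinge point, 88 mm left of and 18 mm above it; it swings round the axis at 109.5 mm radius. Pinched across from above, the bar turns between the fingers.
- lens_center (a point): Centre of the spare lens, a black ribbed camera lens 37 mm in diameter, 47 mm high, about 70 g, standing upright on the shut flap (foot 48.5 mm above the worktop at the start). The centre is 23.5 mm above its foot; its z axis runs up through the lens. The upper 39 mm is about 34 mm across.
- tray: Blue open parts tray, loose, 65 x 120 mm, 30 mm high, walls and floor 2 mm, 0.2 kg. Origin: on the worktop under its middle; x along the short side, y along the long side, z up. A divider 20 mm high at y = -12 mm makes a larger compartment (y -11 to 58 mm) and a smaller one (-58 to -13 mm), both 60 mm wide in x. The lens fits into either; the flat rings in the larger one do not hinder.
There are look-alikes about, which are no part of the job. What is shaped like the part that bears lens_center but brown or yellow is not meant.

How it is judged:
By the outcome, as a careful person would: the job done as asked, in the order asked, and still so for the second after the job is handed in, while the arm keeps its last pose, push and grip.
It also fails if it takes over 56 s, if anything falls off the work surface, if the arm or the gripper's body presses on something with over 40 N, if the wrist force passes 120 N, or if a joint passes its speed limit or range.

## Working session

There is one attempt and no reset: what is moved stays moved. The work goes in short steps, Python scripts to look and compute and a shell command to move; the robot and the scene stay as the last step left them, time stands still between calls to the robot, and variables do not carry over. Pictures are saved under pics/ and viewed, at most 11 in all, crops included, and the job is handed in when it is done.

```bash
ls; mkdir -p pics; python3 - <<'E'
from rig import readout, viewer, robot
import cv2, numpy as np
print(readout.observe())
for n in ("top","side"):
    p,d=viewer.camera(n); cv2.imwrite(f"pics/{n}0.png",p); np.save(f"pics/{n}0.npy",d); print(n,viewer.get_calibration(n))
print(viewer.get_calibration("wrist"))
E
```

```text
pics
{'time_s': 0.0, 'qpos': array([ 1.51469765e+00,  4.08208670e-02,  8.38375133e-02, -4.26303897e-04,
       -1.61552412e+00, -3.33706162e-01]), 'joint_velocities': array([ 6.43044538e-05, -4.48784298e-04,  1.82850704e-03,  4.55977417e-04,
        5.30899803e-04, -2.24828281e-04]), 'effort': array([ 5.30999132e-04, -3.68199921e+01,  3.47426784e+01,  6.93246827e+00,
       -5.15714622e-03,  3.15589304e-06]), 'eef_pos': array([227.82482078, 554.75619388, 252.29573895]), 'orientation': array([ 9.81068002e-01, -1.93661557e-01, -9.25226663e-05,  8.76809707e-04]), 'wrist_force': array([0.58287602, 0.15909506, 0.32854237]), 'moment': array([-0.02661587,  0.02881795, -0.00288449]), 'grip_force': 0.0, 'opening': 85.57786603078021}
top {'fx': 374.8116413661607, 'fy': 374.8116413661607, 'cx': 317.7095451635293, 'cy': 200.2824970022971, 'origin': array([446.51210227, -23.238161  , 917.95517844]), 'attitude': array([-0.02893031,  0.01881063,  0.70915516, -0.70420746])}
side {'fx': 425.47566600407436, 'fy': 425.47566600407436, 'cx': 317.4306407290612, 'cy': 204.49268203401638, 'origin': array([ 753.34017591, -757.57036734,  882.12511115]), 'attitude': array([0.37762869, 0.05528959, 0.1595855 , 0.91042413])}
{'fx': 309.70691628693146, 'fy': 309.70691628693146, 'cx': 321.2334272234016, 'cy': 199.55041159833544, 'origin': array([294.28322173, 527.36513879, 373.08974102]), 'attitude': array([ 0.07889493, -0.11707282,  0.82194791, -0.55178907])}
```

View pics/top0.png

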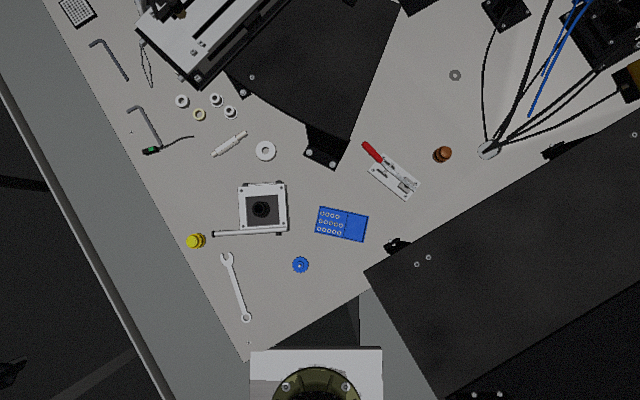

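View pics/side0.png

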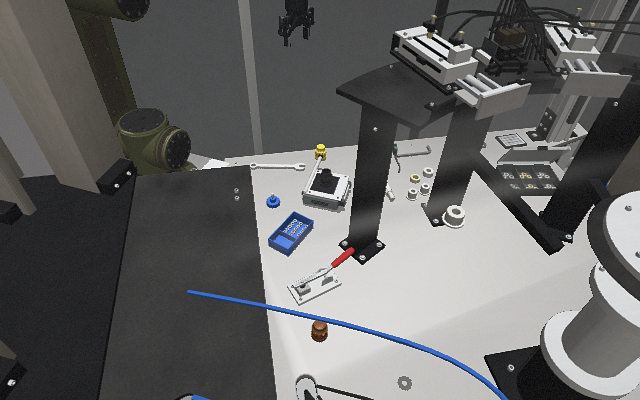

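Candidates in the top view: black lens at (262,209) on the flap, brown one at (442,154), yellow one at (196,241). The black one on the flap fits the description. I'll confirm it in an enlarged crop and measure.

```bash
cat > h.py <<'E'
import numpy as np, cv2
from scipy.spatial.transform import Rotation as R
from rig import readout, viewer, robot
def ray(c,u,v,fish=False):
    x=(u-c['cx'])/c['fx']; y=(v-c['cy'])/c['fy']
    if fish:
        r=np.hypot(x,y); s=np.sin(r)/max(r,1e-9); d=np.array([x*s,-y*s,-np.cos(r)])
    else: d=np.array([x,-y,-1.])
    return R.from_quat(c['attitude']).apply(d)
def onplane(c,u,v,z,fish=False):
    d=ray(c,u,v,fish); o=c['origin']; return o+d*(z-o[2])/d[2]
def bydepth(c,u,v,dep): return c['origin']+ray(c,u,v)*dep
def proj(c,P):
    p=R.from_quat(c['attitude']).inv().apply(np.array(P)-c['origin'])
    return c['cx']+c['fx']*p[0]/-p[2], c['cy']-c['fy']*p[1]/-p[2]
E
python3 - <<'E'
from h import *
c=viewer.get_calibration('top'); p=cv2.imread('pics/top0.png'); d=np.load('pics/top0.npy')
for n,(u,v) in dict(lens=(262,209),brown=(442,154),yellow=(196,241),cap=(215,234),barroot=(282,231),tray=(341,224),shelf=(330,50),post=(325,152),shelfedge=(250,90),plate=(245,190),rc=(283,190)).items():
    print(n,d[v,u],bydepth(c,u,v,d[v,u]).round())
hsv=cv2.cvtColor(p,cv2.COLOR_BGR2HSV)
m=cv2.inRange(hsv,(100,120,60),(125,255,255)); m[:190]=0;m[250:]=0; m[:,:300]=0;m[:,390:]=0
r=cv2.minAreaRect(cv2.findNonZero(m)); print(r)
for q in cv2.boxPoints(r): print(q,onplane(c,*q,30)[:2].round(1))
cv2.imwrite('pics/crop0.png',cv2.resize(p[165:260,180:380],None,fx=4,fy=4,interpolation=cv2.INTER_CUBIC))
E
```

```text
lens 826.2277 [484. 111.  94.]
brown 878.2883 [ 612. -303.   45.]
yellow 869.7171 [413. 272.  48.]
cap 868.4267 [429. 228.  50.]
barroot 867.7117 [435.  72.  49.]
tray 909.9812 [450. -67.   5.]
shelf 466.8336 [665. -33. 465.]
post 916.4995 [626. -29.  11.]
shelfedge 467.22464 [616.  67. 462.]
plate 875.7509 [531. 159.  48.]
rc 876.37714 [530.  70.  46.]
((341.04510498046875, 223.79241943359375), (50.64323043823242, 27.275964736938477), 12.26477336883545)
[313.4043  231.74008] [ 4.322e+02 -1.000e-01]
[319.19855 205.08664] [495.2 -14.2]
[368.6859  215.84476] [ 468.8 -131. ]
[362.89166 242.4982 ] [ 406.3 -116.4]
```

View pics/crop0.png

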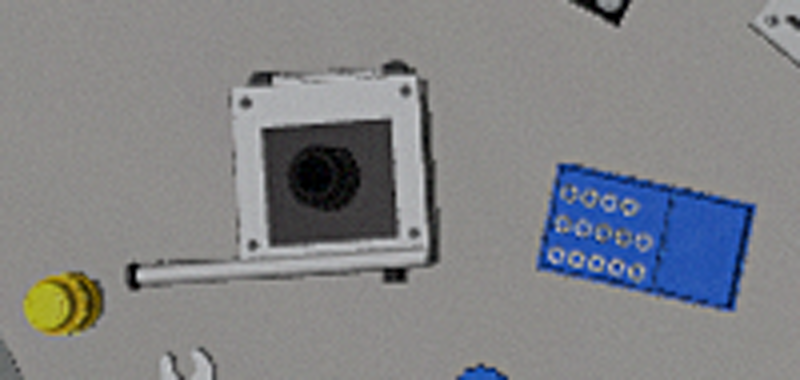

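The crop confirms the black ribbed lens on the flap, its top at about crop (312,176), i.e. px (258,209). The bar runs left to the black cap at crop (134,276). The yellow look-alike stands beyond the cap, and the tray's larger compartment (with rings) is on its left.

```bash
cat >> h.py <<'E'
def togo(target, yang=None):
    """shift in present tool axes from measured TCP to target TCP, and yaw so that tool y is at world angle yang (mod 180)"""
    s=readout.observe(); r=R.from_quat(s['orientation'])
    print('t',round(s['time_s'],2),'tcp',s['eef_pos'].round(1),'open',round(float(s['opening']),1),'F',s['wrist_force'].round(1))
    y=r.apply([0,1,0]); a=np.degrees(np.arctan2(y[1],y[0]))
    print('shift',r.inv().apply(np.array(target)-s['eef_pos']).round(1),'y ang',a.round(1), 'yaw',None if yang is None else (-((yang-a+90)%180-90)).round(1))
E
python3 - <<'E'
from h import *
c=viewer.get_calibration('top')
f=lambda u,v,z:onplane(c,180+u/4,165+v/4,z).round(1)
print('lens top',f(312,176,95.5))
for n,u,v in (('TL',233,88),('TR',420,76),('BL',241,260),('BR',427,240)): print(n,f(u,v,48.5))
print('cap',f(134,276,46),'bar near flap',f(240,269,46),'bar right',f(390,260,46))
togo([484,111,160],0)
E
```

```text
lens top [483.9 119.9  95.5]
TL [537.9 174.6  48.5]
TR [544.   65.2  48.5]
BL [437.6 169.2  48.5]
BR [448.5  61.2  48.5]
cap [428.7 232.1  46. ] bar near flap [432.4 170.3  46. ] bar right [437.   82.9  46. ]
t 0.1 tcp [227.8 554.8 252.4] open 85.6 F [ 0.1 -0.6 -0.3]
shift [405.6 313.   92.9] y ang -112.3 yaw 67.7
```

```bash
python3 -m inch '[-1,35,26,0,0,-1,70,52,10,8,-1,105,78,20,16,-1,140,104,30,24,-1,175,130,40,32,-1,210,156,50,40,-1,245,182,60,48,-1,280,208,66,56,-1,315,234,70,64,-1,350,260,70,65,-1,385,286,70,65,-1,402,306,70,65]' ; python3 -m inch '[-1,0,0,0,0,-1,0,0,0,0]'; python3 - <<'E'
from h import *
togo([484,119.5,83.5],3)
c=viewer.get_calibration('wrist'); p,d=viewer.camera('wrist'); cv2.imwrite('pics/w1.png',p); np.save('pics/w1.npy',d); np.save('pics/w1c.npy',c,allow_pickle=True)
print(c)
E
```

```text
time_s: 1.3
eef_pos: [484.3, 116.7, 182.7]
orientation: [0.723, -0.691, -0.0, 0.001]
wrist_force: [-0.3, -0.4, -1.3]
opening: 85.7
grip_force: 0.0
time_s: 1.5
eef_pos: [483.5, 118.7, 182.9]
orientation: [0.723, -0.691, -0.0, 0.0]
wrist_force: [-0.9, 0.6, -0.1]
opening: 85.3
grip_force: 0.0
t 1.5 tcp [483.5 118.7 182.9] open 85.3 F [-0.9  0.6 -0.1]
shift [-0.7 -0.6 99.4] y ang -177.4 yaw -0.4
{'fx': 309.70691628693146, 'fy': 309.70691628693146, 'cx': 321.2334272234016, 'cy': 199.55041159833544, 'origin': array([487.42940065,  47.16765439, 303.60665262]), 'attitude': array([ 0.00341273, -0.14161344,  0.9896493 , -0.0229838 ])}
```

View pics/w1.png

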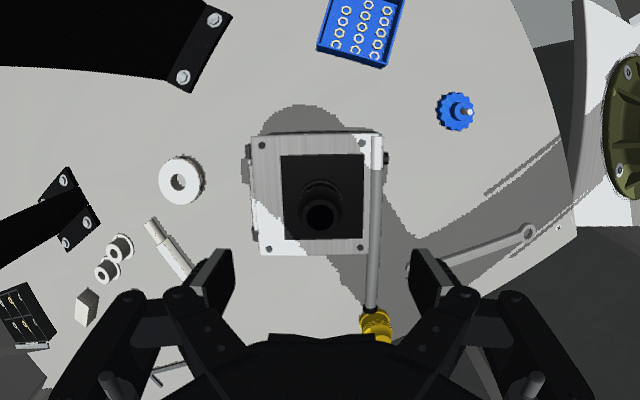

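The wrist view shows the lens with its top at (320,216), the bar from (376,140) to its cap at (371,308) and the yellow look-alike below the cap at (376,325).

```bash
python3 - <<'E'
from h import *
c=np.load('pics/w1c.npy',allow_pickle=True).item()
f=lambda u,v,z:onplane(c,u,v,z,True).round(1)
print('lens top',f(320,215,95.5),'bar',f(376.5,150,46),f(374.5,230,46),f(371,302,46))
for q in ((250,138),(382,131),(260,255),(366,252)): print('corner',f(*q,48.5))
p=cv2.imread('pics/w1.png'); h=cv2.cvtColor(p,cv2.COLOR_BGR2HSV)
m=cv2.inRange(h,(18,120,60),(35,255,255)); ys,xs=np.nonzero(m); print('yellow',xs.min(),xs.max(),ys.min(),f(376,xs.size and ys.min(),44))
m=(p.max(2)<45).astype('uint8'); m[:,:290]=0;m[:,352:]=0;m[:180]=0;m[238:]=0
cv2.imwrite('pics/w1c.png',cv2.resize(np.clip(p[125:265,235:395].astype(float)*2.5,0,255).astype('uint8'),None,fx=5,fy=4.2))
E
```

```text
lens top [484.9 119.4  95.5] bar [439.3  76.7  46. ] [434.4 148.8  46. ] [428.6 227.7  46. ]
corner [545.8  70.9  48.5]
corner [436.3  60.2  48.5]
corner [538.2 177.9  48.5]
corner [440.5 169.9  48.5]
yellow 342 392 8 [445.6 -46.8  44. ]
```

View pics/w1c.png

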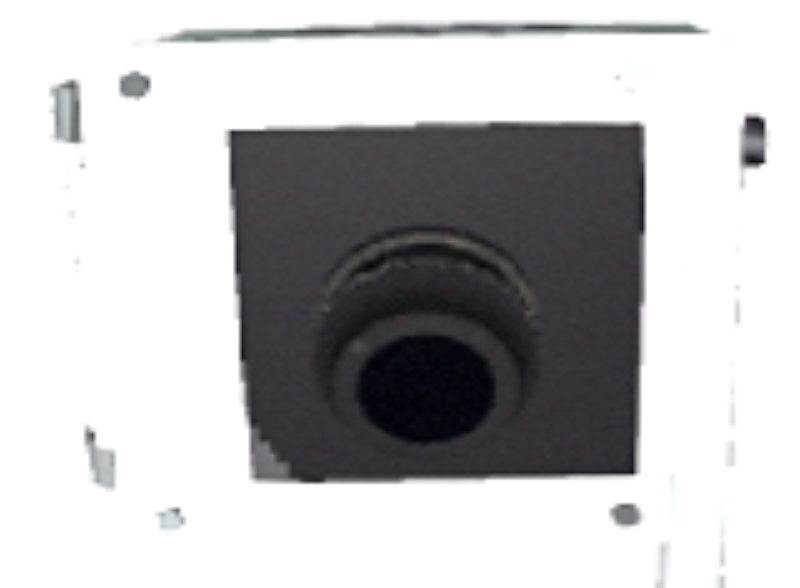

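The crop shows the black lens standing on the dark plate window, top disc centre at crop (428,382), i.e. px (320.6,216). This is the right part. Next I descend and grip.

```bash
python3 -m inch '[-1,-1,-1,35,0,-1,-1,-1,65,0,-1,-1,-1,85,0,-1,-1,-1,95,0,-1,-1,-1,95,0,1,-1,-1,95,0,1,-1,-1,95,0,1,-1,-1,95,0,1,-1,-1,95,0,1,-1,-1,95,0,1,-1,-1,95,0,1,-1,-1,95,0]' 35; python3 -m inch '[1,0,0,0,0,1,0,0,0,0,1,0,0,-10,0,1,0,0,-30,0,1,0,0,-60,0,1,0,0,-60,0,1,0,0,-60,0]'; python3 - <<'E'
from h import *
t=np.array([450.6,-65.4])+18*np.array([.217,.976]); print(t)
togo([*t,41],77.4)
c=viewer.get_calibration('wrist'); p,d=viewer.camera('wrist'); cv2.imwrite('pics/w2.png',p[:, 60:620])
h=cv2.cvtColor(p,cv2.COLOR_BGR2HSV); m=cv2.inRange(h,(100,120,50),(125,255,255))
n,l,s,ce=cv2.connectedComponentsWithStats(m); i=1+s[1:,4].argmax(); q=cv2.boxPoints(cv2.minAreaRect(cv2.findNonZero((l==i).astype('uint8')))); print(s[i])
for a in q: print(a,onplane(c,*a,30,True).round(1))
E
```

```text
time_s: 2.75
eef_pos: [485.0, 120.5, 89.5]
orientation: [0.723, -0.69, 0.0, -0.001]
wrist_force: [-1.1, 0.5, 6.0]
opening: 32.7
grip_force: 35.1
time_s: 3.45
eef_pos: [484.6, 120.4, 148.9]
orientation: [0.723, -0.691, -0.0, -0.001]
wrist_force: [0.1, -0.1, -1.5]
opening: 32.5
grip_force: 35.0
[454.506 -47.832]
t 3.45 tcp [484.6 120.4 148.9] open 32.5 F [ 0.1 -0.1 -1.5]
shift [166.7  37.9 107.7] y ang -177.3 yaw -74.7
[ 318    0   95   62 3356]
[314.90765   41.338455] [496.2  -6.   30. ]
[332.12305  -21.784626] [485.6 -61.3  30. ]
[4.1309998e+02 2.9998398e-01] [420.5 -49.2  30. ]
[395.88458   63.423065] [433.1   6.7  30. ]
```

View pics/w2.png

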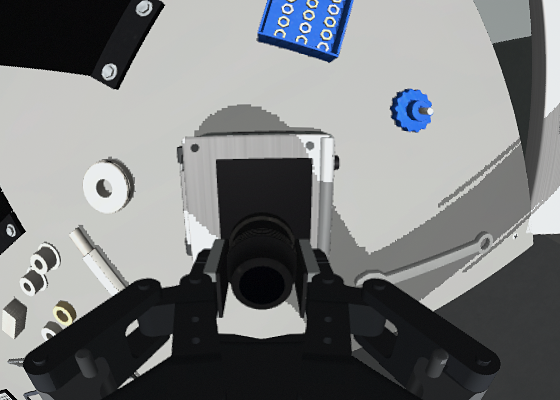

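The picture shows the lens held between the pads (centre at (262,285) in the crop) and lifted clear of the flap; the tray is at the top. I move over the tray.

```bash
python3 -m inch '[1,17,4,0,-8,1,40,10,0,-16,1,65,16,0,-24,1,90,22,5,-32,1,115,28,15,-40,1,140,33,25,-48,1,160,37,35,-56,1,167,38,45,-64,1,167,38,50,-72,1,167,38,50,-75,1,167,38,50,-75,1,167,38,50,-75]'; python3 - <<'E'
from h import *
togo([454.5,-47.8,44],77.4)
c=viewer.get_calibration('wrist'); p,d=viewer.camera('wrist'); cv2.imwrite('pics/w3.png',p); np.save('pics/w3c.npy',c,allow_pickle=True); print(c)
E
```

```text
time_s: 4.7
eef_pos: [453.9, -48.4, 97.7]
orientation: [0.994, -0.108, -0.001, 0.0]
wrist_force: [-0.4, 0.2, -0.9]
opening: 32.8
grip_force: 35.0
t 4.7 tcp [453.9 -48.4  97.7] open 32.8 F [-0.4  0.2 -0.9]
shift [ 0.5 -0.8 53.7] y ang -102.4 yaw 0.2
{'fx': 309.70691628693146, 'fy': 309.70691628693146, 'cx': 321.2334272234016, 'cy': 199.55041159833544, 'origin': array([524.13148665, -64.30432627, 218.28975803]), 'attitude': array([ 0.08864815, -0.1105478 ,  0.77115663, -0.62067555])}
```

View pics/w3.png

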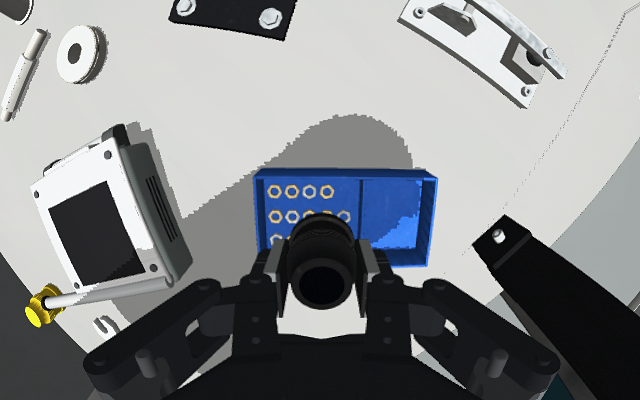

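The view shows the lens held upright above the tray: divider at (361,180)–(361,250), rim corners at about (255,172) and (437,172). I check their positions.

```bash
python3 - <<'E'
from h import *
c=np.load('pics/w3c.npy',allow_pickle=True).item()
T=np.array([450.6,-65.4]);X=np.array([.976,-.217]);Y=np.array([.217,.976])
for n,u,v,z in (('TLrim',255,177,30),('TRrim',437,177,30),('BR rim',428,268,30),('div',361,181,20),('div2',362,235,20)):
    P=onplane(c,u,v,z,True)[:2]; print(n,P.round(1),'tray frame',((P-T)@X).round(1),((P-T)@Y).round(1))
P=readout.observe()['eef_pos'][:2]; print('tcp',((P-T)@X).round(1),((P-T)@Y).round(1))
E
```

```text
TLrim [493.8 -14.8] tray frame 31.2 58.8
TRrim [ 469.2 -129.4] tray frame 32.1 -58.4
BR rim [ 403.8 -116.6] tray frame -34.6 -60.1
div [474.4 -80.2] tray frame 26.4 -9.3
div2 [436.3 -74.1] tray frame -12.1 -11.6
tcp -0.3 17.4
```

The tray pose agrees. Next I lower and check the force.

```bash
python3 -m inch '[1,1,-1,25,0,1,1,-1,40,0,1,1,-1,48,0,1,1,-1,51,0,1,1,-1,53,0,1,1,-1,53,0,1,1,-1,53,0]'
```

```text
time_s: 5.45
eef_pos: [455.9, -47.5, 46.1]
orientation: [0.994, -0.107, 0.001, -0.0]
wrist_force: [-0.1, -0.6, -0.4]
opening: 32.9
grip_force: 35.0
```

```bash
python3 -m inch '[1,0,0,1,0,1,0,0,2,0,1,0,0,2,0]';python3 -m inch '[1,0,0,1,0,1,0,0,1,0]'
```

```text
time_s: 5.75
eef_pos: [455.5, -47.6, 43.3]
orientation: [0.994, -0.107, -0.0, 0.0]
wrist_force: [-0.1, -0.2, -1.0]
opening: 33.0
grip_force: 35.0
time_s: 5.95
eef_pos: [455.7, -47.7, 43.0]
orientation: [0.994, -0.107, 0.0, 0.0]
wrist_force: [-3.0, 0.8, 4.2]
opening: 32.8
grip_force: 35.5
```

Contact: it stands on the floor. I open only a little, then retreat upward.

```bash
python3 -m inch '[0.05,0,0,0,0,0.05,0,0,0,0,0.05,0,0,0,0,0,0,0,0,0,0,0,0,0,0]'; python3 -m inch '[0,0,0,-8,0,0,0,0,-20,0,0,0,0,-40,0,0,0,0,-75,0,0,0,0,-110,0,-1,0,0,-130,0,-1,0,0,-130,0,-1,0,0,-130,0]'; python3 - <<'E'
from h import *
p,d=viewer.camera('wrist'); cv2.imwrite('pics/w4.png',p)
togo([427.5+2,204,150],3.2)
E
```

```text
time_s: 6.45
eef_pos: [455.5, -47.6, 42.2]
orientation: [0.994, -0.107, -0.0, 0.0]
wrist_force: [0.0, 0.1, 0.8]
opening: 42.9
grip_force: 0.0
time_s: 7.25
eef_pos: [455.7, -47.5, 173.3]
orientation: [0.994, -0.107, 0.001, -0.0]
wrist_force: [0.4, -0.8, -0.8]
opening: 83.6
grip_force: 0.0
t 7.3 tcp [455.3 -47.5 172.3] open 85.5 F [ 0.6 -0.  -0.5]
shift [ -78.9 -240.2   22.4] y ang -102.3 yaw 74.5
```

View pics/w4.png

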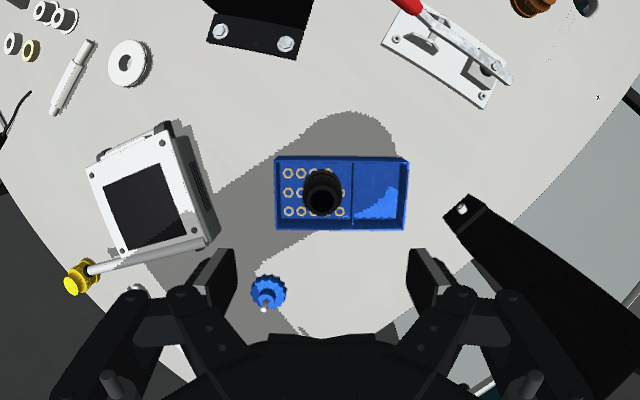

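The lens stands upright in the larger compartment, seen at (322,192). I move over the grip.

```bash
python3 -m inch '[-1,-8,-25,0,8,-1,-18,-55,0,16,-1,-28,-85,0,24,-1,-38,-115,0,32,-1,-48,-145,0,40,-1,-58,-175,0,48,-1,-66,-205,0,56,-1,-72,-225,5,64,-1,-78,-240,12,72,-1,-78,-240,22,75,-1,-78,-240,22,75,-1,-78,-240,22,75]'; python3 - <<'E'
from h import *
togo([430.5,204,49],3.5)
c=viewer.get_calibration('wrist'); p,d=viewer.camera('wrist'); cv2.imwrite('pics/w5.png',p); np.save('pics/w5c.npy',c,allow_pickle=True)
E
```

```text
time_s: 8.5
eef_pos: [430.4, 203.1, 149.8]
orientation: [0.724, -0.69, 0.0, 0.001]
wrist_force: [0.2, -0.7, 0.5]
opening: 85.2
grip_force: 0.0
t 8.5 tcp [430.4 203.1 149.8] open 85.2 F [ 0.2 -0.7  0.5]
shift [ -1.   -0.3 100.8] y ang -177.2 yaw -0.7
```

View pics/w5.png

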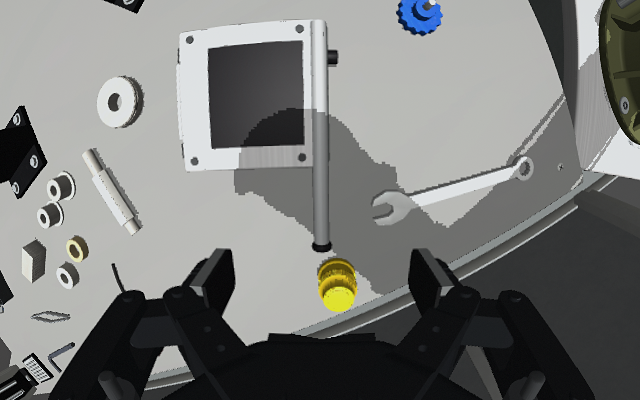

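The bar runs from (318,20) to its cap at (321,246), centred between the open fingers, with the yellow look-alike below at (338,285). I compute positions.

```bash
python3 - <<'E'
from h import *
c=np.load('pics/w5c.npy',allow_pickle=True).item()
f=lambda u,v,z=46:onplane(c,u,v,z,True).round(1)
print('cap end',f(321,250),'bar',f(321,180),f(319.5,100),'bar/plate corner',f(313,167),'yellow top',f(341,297,47),'yellow near',f(336,260,35))
for u,v in ((178,33),(327,19),(184,171)): print(f(u,v,48.5))
print(c['origin'])
E
```

```text
cap end [429.3 239.   46. ] bar [432.1 181.9  46. ] [436.1 123.1  46. ] bar/plate corner [438.5 172.3  46. ] yellow top [409.9 283.1  47. ] yellow near [415.8 253.1  35. ]
[546.5  70.   48.5]
[433.8  62.9  48.5]
[539.3 178.4  48.5]
[434.56328186 131.69256589 270.63239342]
```

```bash
python3 -m inch '[-1,-2,0,35,-1,-1,-2,0,65,-1,-1,-2,0,85,-1,-1,-2,0,95,-1,-1,-2,0,101,-1,-1,-2,0,101,-1,1,-2,0,101,-1,1,-2,0,101,-1,1,-2,0,101,-1,1,-2,0,101,-1,1,-2,0,101,-1,1,-2,0,101,-1]' 40; python3 -m inch '[1,0,0,0,0,1,0,0,0,0,1,0,0,0,0]'; python3 - <<'E'
from h import *
togo([431,205,49],3.8)
E
```

```text
time_s: 9.75
eef_pos: [430.6, 205.6, 49.6]
orientation: [0.729, -0.684, 0.0, -0.0]
wrist_force: [0.2, -0.0, 0.7]
opening: 10.6
grip_force: 38.9
time_s: 10.05
eef_pos: [430.7, 205.6, 49.6]
orientation: [0.729, -0.684, 0.0, -0.0]
wrist_force: [0.4, -0.4, 2.4]
opening: 10.5
grip_force: 39.0
t 10.05 tcp [430.7 205.6  49.6] open 10.5 F [ 0.4 -0.4  2.4]
shift [ 0.6 -0.3  0.6] y ang -176.3 yaw -0.1
```

```bash
python3 -m inch '[1,0,-1,-5,0,1,0,-2.3,-10.7,0,1,0,-4,-16,0,1,0,-5.7,-21,0,1,0,-8,-26,0,1,0,-10,-31,0,1,0,-13,-36,0,1,0,-15.5,-40.6,0,1,0,-18.5,-45,0,1,0,-21.8,-49.6,0,1,0,-21.8,-49.6,0,1,0,-21.8,-49.6,0]'; python3 - <<'E'
from h import *
togo([431+97.3,205+6.5,140],3.8)
E
```

```text
time_s: 11.25
eef_pos: [451.2, 206.9, 100.0]
orientation: [0.729, -0.684, -0.001, 0.001]
wrist_force: [-11.7, 1.4, 3.9]
opening: 10.5
grip_force: 39.3
t 11.25 tcp [451.2 206.9 100. ] open 10.5 F [-11.7   1.4   3.9]
shift [  0.3 -77.1 -40.2] y ang -176.3 yaw -0.1
```

```bash
python3 -m inch '[1,0,-3.5,-4.2,0,1,0,-7.2,-8.2,0,1,0,-11,-12,0,1,0,-15,-15.7,0,1,0,-19.3,-19,0,1,0,-23.6,-22.4,0,1,0,-28.2,-25.4,0,1,0,-32.8,-28.2,0,1,0,-37.5,-30.7,0,1,0,-42,-33,0,1,0,-42,-33,0,1,0,-42,-33,0]'; python3 - <<'E'
from h import *
togo([431+97.3,205+6.5,140],3.8)
c=viewer.get_calibration('wrist'); p,d=viewer.camera('wrist'); cv2.imwrite('pics/w6.png',p); np.save('pics/w6c.npy',c,allow_pickle=True); np.save('pics/w6d.npy',d)
E
```

```text
time_s: 12.45
eef_pos: [495.2, 209.7, 135.1]
orientation: [0.73, -0.684, 0.001, -0.001]
wrist_force: [-5.5, 1.5, 7.4]
opening: 10.5
grip_force: 40.9
t 12.45 tcp [495.2 209.7 135.1] open 10.5 F [-5.5  1.5  7.4]
shift [  0.4 -33.2  -4.8] y ang -176.3 yaw -0.1
```

View pics/w6.png

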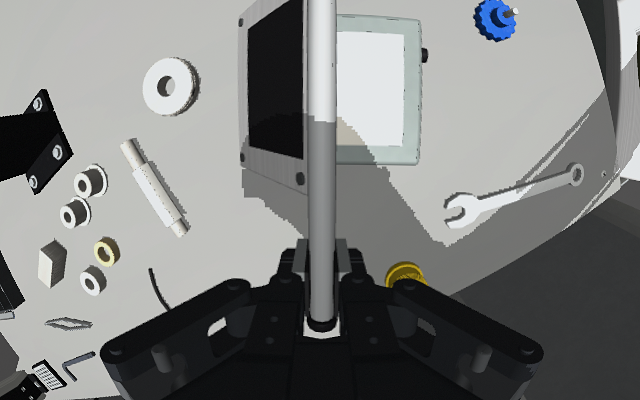

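The picture shows the flap up, its plate at (240–310, 10–185), and the bar pinched between the fingers at (320,290). I measure the plate angle by a plane fit on the depth.

```bash
cat >> h.py <<'E'
def plate(c,d,u0,u1,v0,v1,skip=1):
    P=[]
    for v in range(v0,v1,3):
        for u in range(u0,u1,3):
            if d[v,u]<=0: continue
            q=ray(c,u,v,True); w=R.from_quat(c['attitude']).apply([0,0,-1]); P.append(c['origin']+q*d[v,u]/(q@w))
    P=np.array(P); g=np.ones(len(P),bool)
    for _ in range(5):
        m=P[g].mean(0); n=np.linalg.svd(P[g]-m)[2][2]; e=abs((P-m)@n); g=e<max(1.5,2*np.median(e))
    n*=np.sign(n[2]) if abs(n[2])>.05 else 1
    print('n',n.round(3),'mid',m.round(1),'inl',g.mean().round(2),'rms',e[g].std().round(2),'theta',np.arccos(abs(n[2])).round(3),'azim',np.degrees(np.arctan2(n[1],n[0])).round(1))
    return n,m
E
python3 - <<'E'
from h import *
c=np.load('pics/w6c.npy',allow_pickle=True).item(); d=np.load('pics/w6d.npy')
n,m=plate(c,d,252,300,20,145)
B=np.array([np.cos(np.radians(3.8)),np.sin(np.radians(3.8)),0])
H=np.array([544.6,124.4,28]); print('hinge dist from plate surface',(H-m)@n)
s=np.array([495.2,209.7,135.1-3.0]); r=s-H; print('grip angle', np.arctan2(r[2],-(r@B))-.1651)
E
```

```text
n [0.839 0.055 0.541] mid [526.3 123.7  96.2] inl 1.0 rms 0.19 theta 0.999 azim 3.7
hinge dist from plate surface -21.483337909908247
grip angle 1.008752583312651
```

θ = 0.999 rad, as commanded. I continue to 1.25.

```bash
python3 -m inch '[1,0,-4,-2,0,1,0,-8,-3.7,0,1,0,-12,-5.2,0,1,0,-16,-6.5,0,1,0,-20,-7.7,0,1,0,-23,-8.5,0,1,0,-26,-9,0,1,0,-27,-9.3,0,1,0,-27,-9.3,0,1,0,-27,-9.3,0]'; python3 - <<'E'
from h import *
togo([431+97.3,205+6.5,140],3.8)
c=viewer.get_calibration('wrist'); p,d=viewer.camera('wrist'); cv2.imwrite('pics/w7.png',p); np.save('pics/w7c.npy',c,allow_pickle=True); np.save('pics/w7d.npy',d)
for u0,u1 in ((255,295),(265,290),(275,300)): plate(c,d,u0,u1,20,130)
E
```

```text
time_s: 13.5
eef_pos: [521.8, 211.4, 142.3]
orientation: [0.729, -0.684, 0.001, -0.001]
wrist_force: [-2.3, 2.1, 5.3]
opening: 10.4
grip_force: 41.4
t 13.5 tcp [521.8 211.4 142.3] open 10.4 F [-2.3  2.1  5.3]
shift [ 0.3 -6.5  2.3] y ang -176.3 yaw -0.1
n [0.948 0.062 0.312] mid [554.2 117.1  69.2] inl 0.61 rms 0.26 theta 1.253 azim 3.8
n [0.957 0.062 0.283] mid [556.5 116.4  60.4] inl 0.78 rms 0.24 theta 1.284 azim 3.7
n [0.951 0.062 0.304] mid [548.5 119.1  85.8] inl 1.0 rms 0.19 theta 1.262 azim 3.7
```

View pics/w7.png

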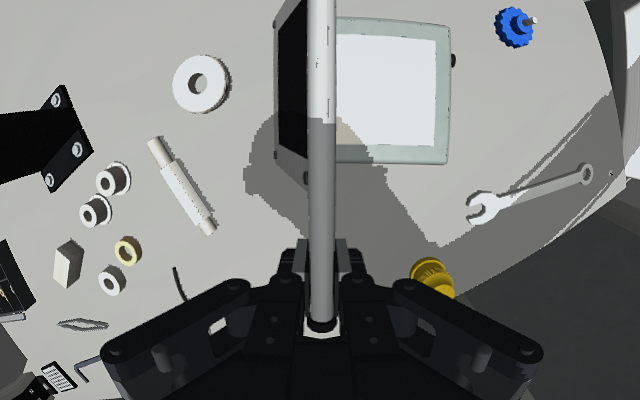

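The flap is near balance, plate at (275–305, 10–185), about 1.257 rad. The last 5.7 mm follows, then a wait.

```bash
python3 -m inch '[1,0,-1.5,0,0,1,0,-3,0,0,1,0,-4.5,0,0,1,0,-5.7,0,0,1,0,-5.7,0,0,1,0,-5.7,0,0,1,0,-5.7,0,0,1,0,-5.7,0,0,1,0,-5.7,0,0,1,0,-5.7,0,0]'; python3 - <<'E'
from h import *
togo([431+97.3,205+6.5,140],3.8)
c=viewer.get_calibration('wrist'); p,d=viewer.camera('wrist')
for u0,u1 in ((284,306),(288,306),(292,306)): plate(c,d,u0,u1,20,130)
p,d=viewer.camera('top'); h=cv2.cvtColor(p,cv2.COLOR_BGR2HSV); t=viewer.get_calibration('top'); u,v=map(int,proj(t,[454.5,-48,49])); print('lens top',u,v,bydepth(t,u,v,d[v,u]).round(1),p[v,u]); s=readout.observe(); print(abs(s['joint_velocities']).max(),s['grip_force'])
E
```

```text
time_s: 14.55
eef_pos: [527.7, 211.8, 142.8]
orientation: [0.729, -0.684, 0.001, -0.001]
wrist_force: [-2.2, 1.4, 7.1]
opening: 10.4
grip_force: 41.8
t 14.55 tcp [527.7 211.8 142.8] open 10.4 F [-2.2  1.4  7.1]
shift [ 0.3 -0.6  2.8] y ang -176.3 yaw -0.1
n [0.965 0.064 0.254] mid [549.4 120.3  93.7] inl 1.0 rms 0.19 theta 1.314 azim 3.8
n [0.964 0.063 0.259] mid [548.2 120.9  98.4] inl 1.0 rms 0.13 theta 1.309 azim 3.8
n [0.964 0.064 0.257] mid [546.1 121.6 105.7] inl 1.0 rms 0.12 theta 1.31 azim 3.8
lens top 333 222 [454.7 -46.1  46.8] [1 0 0]
0.0013506570312520887 41.77854895591736
```

θ = 1.31 rad and still; the lens stands in the tray (top at z ≈ 47). I hand in.

```bash
python3 -c "
from rig import robot
print(robot.finish_job())"
```

```text
the job is handed in; nothing more can be done
None
```

The spare lens stands upright in the tray's larger compartment. The flap is held still at its balance point (measured at about 1.31 rad) with the grip pinched between the fingers, and the job was handed in at about 14.7 s.

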